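Set the irises of a stereo camera pair to the same stop

ROBOT

A 6-joint arm with a two-finger parallel gripper is mounted at the origin on the work surface. World frame = base frame: x ahead of the robot, y to its left, z up, the work surface at z = 0. Lengths are in mm, angles in degrees, forces in N, time in s.
With the tool pointing down it reaches from about 300 to 850 mm from the base axis. Payload 4.2 kg.
Tool frame: the origin (TCP) lies at the very end of the fingers, on their centre line; the grasp point (between the pads) lies 19 mm behind it; z points along the fingers, y is the line along which they close (so a half turn about z gives the same grasp; the last joint's range is limited). The gripper opens to 91 mm and grips with 3 to 60 N. Pads are 32 mm wide; open, the fingers measure 118 mm over their backs; the gripper's body (76 mm by 178 mm) begins 60 mm behind the grasp point.
Start: joints at [-77.12, 18.312, 89.639, -0, 72.044, -1.146], TCP at [139.361, -557.875, 185.176] pointing down, gripper open.
Joint ranges: [-177.97, 177.97], [-48.28, 115.42], [12.27, 149.76], [-77.06, 257.06], [2.81, 150.46], [-146.56, 146.56]. Speed limits (degrees/s): [147.25, 147.25, 180, 180, 180, 180].

INTERFACE

Orientations are given as [roll, pitch, yaw] about the fixed x, y, z axes, in that order (R = Rz(yaw) Ry(pitch) Rx(roll)).
In Python, from workcell import env, eyes gives the robot as it stands.
- The arm moves only by the tool send_rows, never from a script. Its argument "targets" is text: rows parted by semicolons, each of 7 numbers parted by spaces: the shift along the tool's x, y, z in m, then the turn, a rotation vector about the tool's x, y, z in degrees, then the opening in per cent of the stroke, from 0 (shut) to 100 (fully open). A call has 1 to 12 rows; each row is the pose to reach, as a shift and turn from the pose commanded when the call began, along the tool's axes at that moment; what a row does not reach only later rows make up. A row lasts 1/12 s, in which the tool goes at most 41.7 mm and 7.16 degrees, less where a joint would pass 70% of its speed; a pose out of reach is approached as far as the arm can. A call with a gripper value outside its range is refused whole. The fingers move at their own pace and stop on an object; "grip_force" is the grip in N (left out, the last holds). Time passes only in rows, so rows that repeat a pose let the fingers close. It gives the time, the measured TCP pose, the force, the opening and the grip force at its end, in the units of the state.
- env.state(): the state, without advancing time (a new reading comes with each control period).
- eyes.grab_frame(name): name is "scene" or "side" or "wrist"; returns a dict with "image" (420x560x3 uint8, blue, green, red), "fovy" (degrees; the focal length in pixels is half the picture's height over the tangent of half this angle, whatever the lens; pixels are square), "cx", "cy" (the principal point, pixels), "eye" and "attitude" of the camera in the world. Camera axes: x right, y up, looking along -z (the intrinsics and any distortion apply to the point x, -y, -z); pixel columns grow to the right and rows downward; lengths in mm; the calibration is good to about 2 mm. A picture is of the moment at which its call begins. There is no depth.
- env.job_done(): hands the job in; it is judged then, once.
The state is a dict: "time_s": time; "qpos": joint angles; "qvel": joint speeds; "effort": joint torques, N m; "ee_pos": TCP position; "ee_rot": TCP orientation; "force": force on the tool from outside, world axes, zero at the start; "torque": the same for the moment, N m; "gripper_width": finger opening in mm; "gripper_force": force on a finger pad.
Only numpy, scipy, OpenCV 4.12 (cv2) and the standard library are available. Lean on these libraries where they do the work, as an engineer would, in place of code of your own. Each camera call takes 0.05 s, during which the arm holds its last target. There are 200 camera calls.

TASK

Give both cameras of the stereo pair the same aperture: on each up-looking lens, gently push the iris lever round by its upright pin until the lever's nib points at the long mark of its scale, and leave it there. Only push the levers: do not lift the cameras or shift them out of their places, and leave the other things on the desk alone.

Things in the scene. Friction and masses are not known exactly. Their poses are not given: they have to be found in the camera images.
- cam_a: Up-looking camera, loose on the desk (about 1.6 kg); both are alike. Square steel foot 110 x 110 x 10 mm, finned body 70 mm square to 64 mm height, fan-shaped scale plate (top at 82 mm, radius 86 mm), steel iris ring (radius 33 mm, 84 to 95 mm high), lens front (radius 25 mm, top at 112 mm). Origin: centre of the foot's underside, on the lens axis; z up; x points along the long mark.
- axis_a (a point): Point on the lens axis (the iris lever's vertical turning axis) of cam_a, at the top of the lens front, 112 mm above the desk.
- mark_a (a point): Middle of the long scale mark of cam_a, 80 mm from the lens axis, on the plate's top, 82 mm above the desk: a radial black bar 28 x 4 mm in the middle of the scale, running out onto a small tongue that juts from the plate's rim. The other eight marks (8 mm long) stand 0.3 rad apart, four on each side.
- pin_a (a point): Centre of the top of the upright steel pin on the iris lever of cam_a, 122 mm above the desk, 54 mm from the lens axis. The pin is 9 mm thick and ends 32 mm above the top of the flat lever arm (top at 90 mm, 8 mm wide, from the ring to 62 mm radius, then a 3 mm wide nib to 67.5 mm that points at the marks).
- lever_a (a joint): Angle of the iris lever of cam_a about the lens axis, rad: 0 when the nib points along the long mark, growing anticlockwise seen from above; stops at -1.25 and +1.25. It turns stiffly (0.06 N m, about 1.1 N at the pin) and stays where it is left.
- cam_b: Up-looking camera, loose on the desk (about 1.6 kg); both are alike. Square steel foot 110 x 110 x 10 mm, finned body 70 mm square to 64 mm height, fan-shaped scale plate (top at 82 mm, radius 86 mm), steel iris ring (radius 33 mm, 84 to 95 mm high), lens front (radius 25 mm, top at 112 mm). Origin: centre of the foot's underside, on the lens axis; z up; x points along the long mark.
- axis_b (a point): Point on the lens axis (the iris lever's vertical turning axis) of cam_b, at the top of the lens front, 112 mm above the desk.
- mark_b (a point): Middle of the long scale mark of cam_b, 80 mm from the lens axis, on the plate's top, 82 mm above the desk: a radial black bar 28 x 4 mm in the middle of the scale, running out onto a small tongue that juts from the plate's rim. The other eight marks (8 mm long) stand 0.3 rad apart, four on each side.
- pin_b (a point): Centre of the top of the upright steel pin on the iris lever of cam_b, 122 mm above the desk, 54 mm from the lens axis. The pin is 9 mm thick and ends 32 mm above the top of the flat lever arm (top at 90 mm, 8 mm wide, from the ring to 62 mm radius, then a 3 mm wide nib to 67.5 mm that points at the marks).
- lever_b (a joint): Angle of the iris lever of cam_b about the lens axis, rad: 0 when the nib points along the long mark, growing anticlockwise seen from above; stops at -1.25 and +1.25. It turns stiffly (0.06 N m, about 1.1 N at the pin) and stays where it is left.
- servo: Bystander, leave alone: small black hobby servo 54 x 20 x 42 mm, origin at its underside, between the cameras.
- bearing: Bystander, leave alone: steel ball-bearing ring, 38 mm across, 12 mm high, between the cameras.
- driver: Bystander, leave alone: screwdriver with a black handle, 160 mm long, lying left of the cameras.
- cap: Bystander, leave alone: black lens cap, disc 56 mm across, 12 mm high, beyond the cameras.
- bracket: Bystander, leave alone: aluminium U bracket 50 x 60 x 40 mm, beyond the cameras.
- mug: Bystander, leave alone: white mug, 80 mm across, 90 mm high, with a handle, beyond the cameras on the left.
- jar: Bystander, leave alone: green plastic jar with a white cap, 64 mm across, 85 mm high, beyond the cameras on the right.
Not all that is in view belongs to the job. What is shaped like the cam_b but orange or pink is not meant. Leave any pink look-alike of the cam_a alone.

How it is judged:
By the outcome, as a careful person would: the job done as asked, in the order asked, and still so for the second after the job is handed in, with the robot touching nothing.
It also fails if it takes over 54 s, if anything falls off the work surface, if the arm or the gripper's body presses on something with over 40 N, if the wrist force passes 120 N, or if a joint passes its speed limit or range.

## Working session

There is one attempt and no reset: what is moved stays moved. The work goes in short steps, Python scripts to look and compute and a tool call to move; the robot and the scene stay as the last step left them, time stands still between calls to the robot, and variables do not carry over. Pictures are saved under pics/ and viewed, at most 10 in all, crops included, and the job is handed in when it is done.

Besides the shell and the picture viewer there is one more tool, called after "Call:" as name(argument=value, ...) on one line, values as JSON. send_rows: Moves the arm, as the interface text tells. Its arguments: {"type":"object","properties":{"targets":{"type":"string"},"grip_force":{"type":"number"}},"required":["targets"]}

```bash
mkdir -p pics; ls
python3 - <<'E'
from workcell import env, eyes
import cv2
for n in ("scene","side"):
    f=eyes.grab_frame(n); cv2.imwrite(f"pics/{n}0.png",f["image"])
    print(n,{k:v for k,v in f.items() if k!="image"})
print(env.state())
E
```

```text
pics
scene {'fovy': 57.22027875230155, 'cx': 277.3448060566563, 'cy': 204.05875138182495, 'eye': array([825.57905864, 555.4277373 , 980.88964716]), 'attitude': array([ 3.38002785e+01, -2.45916528e-02,  1.45461390e+02])}
side {'fovy': 44.27943679094511, 'cx': 285.5271668770848, 'cy': 202.92732905996726, 'eye': array([-520.43419373, 1176.30405552,  971.2352352 ]), 'attitude': array([  59.96388605,    1.00598856, -137.38372414])}
{'time_s': 0.1, 'qpos': array([-7.71208659e+01,  1.83457877e+01,  8.96992750e+01,  5.40464319e-04,
        7.20421259e+01, -1.14696604e+00]), 'qvel': array([-0.10090283, -0.04741029, -0.01443007, -0.08746993, -0.07437285,
       -0.08045336]), 'effort': array([ 2.77847982e-05, -4.13332307e+01, -2.32509631e+01,  7.28748646e-02,
        4.21475410e-02, -5.49319975e-05]), 'ee_pos': array([ 139.24440636, -557.3836198 ,  184.42728804]), 'ee_rot': array([-1.79912839e+02, -2.25903162e-03,  1.40259314e+01]), 'force': array([-0.42369602,  0.0764258 ,  0.70633117]), 'torque': array([-0.03622521,  0.0548244 , -0.01147256]), 'gripper_force': 0.0, 'gripper_width': 91.45308443778573}
```

View pics/scene0.png

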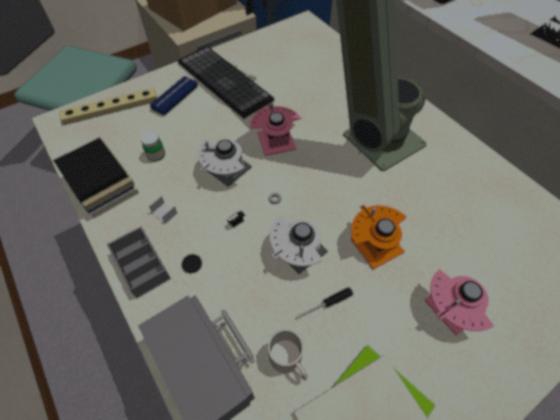

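View pics/side0.png

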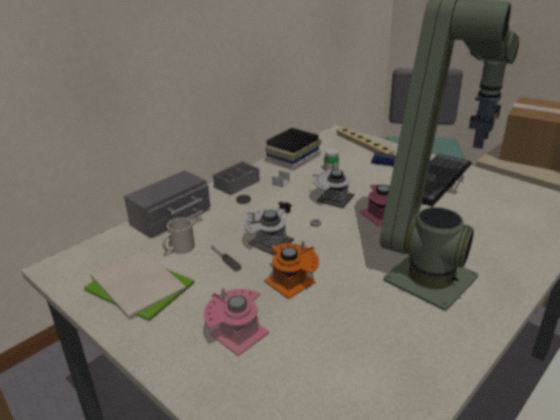

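Scene view: the grey/white cameras are at (298,240) and (222,155). The look-alikes are orange (380,235), dark pink (277,128) and pink (463,300). I choose the two grey ones, with the servo and bearing between them, and check them in a close crop.

```bash
cat > h.py <<'E'
import numpy as np, cv2
from scipy.spatial.transform import Rotation as R
def ray(f,uv):
    fl=f["image"].shape[0]/2/np.tan(np.radians(f["fovy"]/2))
    u,v=uv
    d=np.array([(u-f["cx"])/fl,-(v-f["cy"])/fl,-1.])
    return f["eye"], R.from_euler("xyz",f["attitude"],degrees=True).apply(d)
def onz(f,uv,z):
    e,d=ray(f,uv); return e+d*(z-e[2])/d[2]
def proj(f,p):
    fl=f["image"].shape[0]/2/np.tan(np.radians(f["fovy"]/2))
    c=R.from_euler("xyz",f["attitude"],degrees=True).inv().apply(np.asarray(p)-f["eye"])
    return np.array([f["cx"]-fl*c[0]/c[2], f["cy"]+fl*c[1]/c[2]])
E
python3 - <<'E'
from h import *
from workcell import eyes
f=eyes.grab_frame("scene"); im=f["image"]
for uv in ((303,231),(225,148),(387,228),(277,119)): print(uv,onz(f,uv,112).round())
a=cv2.resize(im[205:275,260:340],None,fx=5,fy=5,interpolation=cv2.INTER_CUBIC)
b=cv2.resize(im[125:195,185:265],None,fx=5,fy=5,interpolation=cv2.INTER_CUBIC)
cv2.imwrite("pics/crop.png",np.hstack([a,b]))
E
```

```text
(303, 231) [488. 183. 112.]
(225, 148) [ 510. -180.  112.]
(387, 228) [302. 300. 112.]
(277, 119) [ 311. -193.  112.]
```

View pics/crop.png

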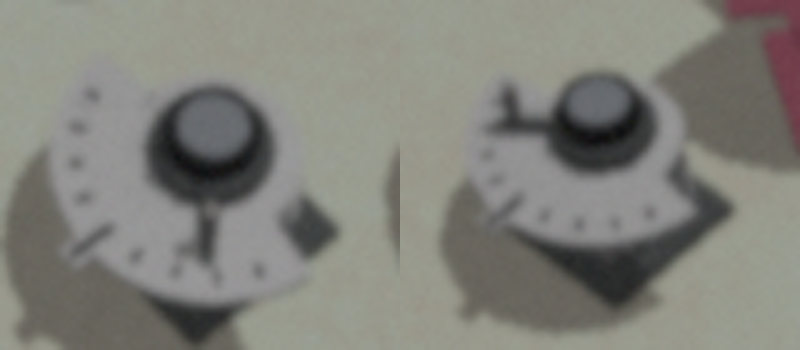

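Crop: both are the grey-white units. On the left one (axis about [488,183]) the lever points near the third mark anticlockwise of the long mark. On the right one (axis about [510,-180]) the lever lies clockwise of the long mark. I go above the right one first.

Call:
send_rows(targets="0.442 -0.279 -0.13 0 0 0 25;0.442 -0.279 -0.13 0 0 0 25;0.442 -0.279 -0.13 0 0 0 25;0.442 -0.279 -0.13 0 0 0 25;0.442 -0.279 -0.13 0 0 0 25;0.442 -0.279 -0.13 0 0 0 25;0.442 -0.279 -0.13 0 0 0 25;0.442 -0.279 -0.13 0 0 0 25;0.442 -0.279 -0.13 0 0 0 25;0.442 -0.279 -0.13 0 0 0 25;0.442 -0.279 -0.13 0 0 0 25;0.442 -0.279 -0.13 0 0 0 25")

```text
time_s: 1.15
ee_pos: [475.5, -205.3, 306.2]
ee_rot: [180.0, 0.0, 14.0]
force: [1.4, -1.2, -0.2]
gripper_width: 22.7
gripper_force: 0.0
```

Run:
```python
from h import *
from workcell import env,eyes
f=eyes.grab_frame("wrist"); cv2.imwrite("pics/w1.png",f["image"]); np.save("w1.npy",f,allow_pickle=True)
print({k:v for k,v in f.items() if k!="image"}); s=env.state(); print(s["time_s"],s["ee_pos"],s["ee_rot"],s["gripper_width"],s["qpos"])
print(proj(f,[510,-180,112]))
```

```text
{'fovy': 65.5616454945601, 'cx': 283.91975488399413, 'cy': 205.5860355434251, 'eye': array([ 553.43372304, -186.20576728,  504.83565379]), 'attitude': array([-1.63528889e+01,  3.29038628e-02, -7.59686156e+01])}
1.2 [ 481.50424306 -200.18644854  307.80450507] [-179.87481785   -0.49715868   14.36290542] 22.559495045026846 [-24.12369219  10.18012816  83.30897335   0.40828082  86.19974302
  51.48690516]
[270.21269522 145.45611463]
```

View pics/w1.png

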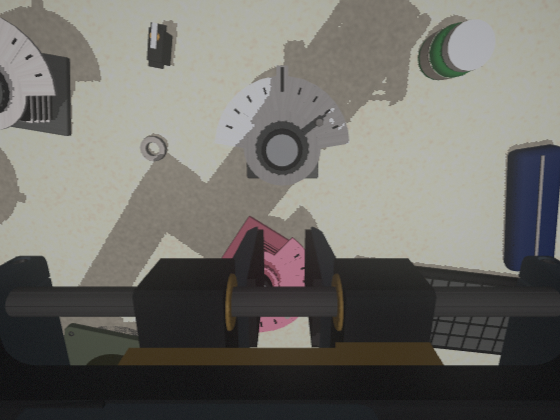

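Run:
```python
from h import *
f=np.load("w1.npy",allow_pickle=True).item(); im=f["image"]
c=cv2.resize(im[55:190,205:365],None,fx=5,fy=5,interpolation=cv2.INTER_CUBIC)[:600]
cv2.imwrite("pics/w1c.png",c)
A=onz(f,(282,151),112);M=onz(f,(282,78),82);print(A,M,np.linalg.norm((M-A)[:2]),np.degrees(np.arctan2(*(M-A)[1::-1])))
```

```text
[ 507.03865811 -195.19983331  112.        ] [ 588.8099084  -174.71597339   82.        ] 84.29784036690629 14.063309639283835
```

View pics/w1c.png

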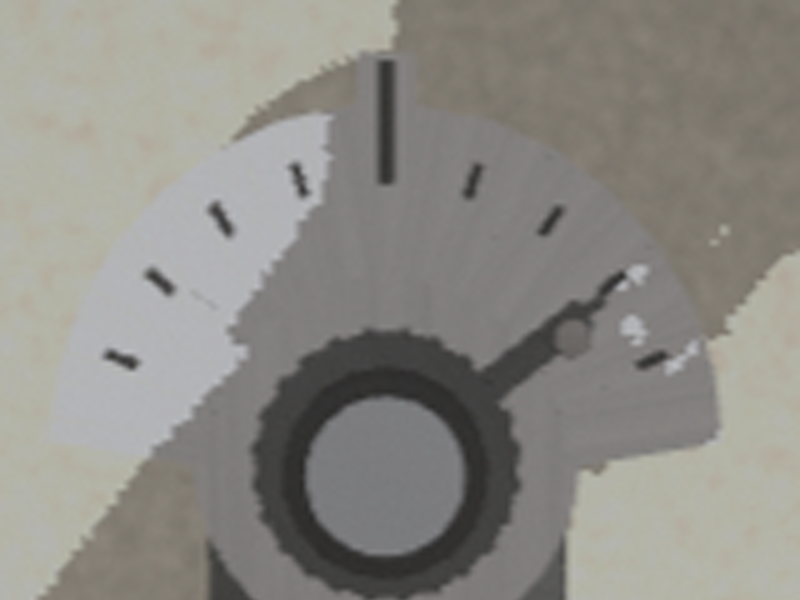

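Run:
```python
from h import *
f=np.load("w1.npy",allow_pickle=True).item()
A,M,P=[onz(f,uv,z) for uv,z in (((281.8,149.4),112),((281.8,79),82),((319.4,122.2),122))]
g=lambda p:(np.linalg.norm((p-A)[:2]).round(1),np.degrees(np.arctan2(*(p-A)[1::-1])).round(1))
print(A.round(1),M.round(1),g(M),P.round(1),g(P))
f=__import__("workcell").eyes.grab_frame("scene")
print(proj(f,A),proj(f,M)); print(__import__("workcell").env.state()["ee_pos"])
```

```text
[ 508.8 -194.5  112. ] [ 587.7 -174.8   82. ] (np.float64(81.3), np.float64(14.1)) [ 550.1 -228.4  122. ] (np.float64(53.5), np.float64(-39.4))
[222.96215826 144.84622684] [204.64746539 166.8016941 ]
[ 478.5967644  -203.31415987  306.79668971]
```

Wrist crop: right camera's axis at px (282,149), long mark (282,79), pin (319,122). The measured radii of 81.3 and 53.5 mm agree with 80 and 54. The lever is at about -53.5°. I move above its pin with the fingers straddling it.

Call:
send_rows(targets="0.01 0.007 0.02 0 0 6.7 25;0.02 0.014 0.04 0 0 13.4 25;0.03 0.021 0.06 0 0 20 25;0.04 0.028 0.08 0 0 26.7 25;0.05 0.035 0.1 0 0 33.4 25;0.06 0.04 0.12 0 0 40 25;0.066 0.045 0.14 0 0 46.7 25;0.066 0.045 0.157 0 0 53.4 25;0.066 0.045 0.157 0 0 53.4 25;0.066 0.045 0.157 0 0 53.4 25;0.066 0.045 0.157 0 0 53.4 25;0.066 0.045 0.157 0 0 53.4 25")

```text
time_s: 2.25
ee_pos: [550.1, -235.4, 150.4]
ee_rot: [-180.0, -0.2, -39.3]
force: [0.2, 0.2, -0.3]
gripper_width: 22.7
gripper_force: 0.0
```

Run:
```python
from h import *
from workcell import env,eyes
f=eyes.grab_frame("wrist"); cv2.imwrite("pics/w2.png",f["image"])
for _ in range(2):
  s=env.state(); print(s["time_s"],s["ee_pos"],s["ee_rot"],s["gripper_width"],s["force"]); eyes.grab_frame("wrist")
```

```text
2.3 [ 550.11026369 -235.28376162  150.4313901 ] [-1.79967754e+02 -1.58887157e-01 -3.93083462e+01] 22.68281222365197 [-0.42077314  0.09793664  0.22479148]
2.35 [ 550.04863856 -235.18197816  150.30445295] [-1.79967853e+02 -1.47353217e-01 -3.93242306e+01] 22.476748620136476 [-0.17955683  0.22108723  0.12194795]
```

View pics/w2.png

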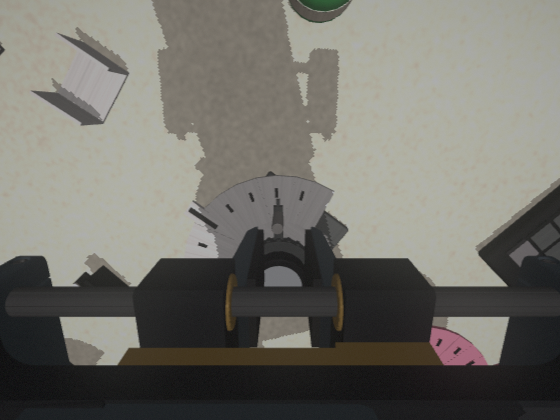

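Run:
```python
from h import *
from workcell import env,eyes
f=eyes.grab_frame("wrist")
s=env.state()
for uv,z in (((277,229),122),((203,217),82),((284,283),112)): 
  p=onz(f,uv,z); print(p.round(1), R.from_euler("xyz",s["ee_rot"],degrees=True).inv().apply(p-s["ee_pos"]).round(1))
print(s["ee_pos"], proj(f,s["ee_pos"]))
```

```text
[ 550.  -228.2  122. ] [-4.2 -5.3 27.8]
[ 588.  -175.8   82. ] [ -8.2 -70.   67.9]
[ 507.8 -200.3  112. ] [-54.7  -0.1  37.8]
[ 549.88992661 -234.9928296   149.84859187] [284.20115932 237.85535685]
```

Call:
send_rows(targets="0 -0.003 0.005 0 0 0 25;0 -0.005 0.01 0 0 0 25;0 -0.005 0.02 0 0 0 25;0 -0.005 0.03 0 0 0 25;0 -0.005 0.04 0 0 0 25;0 -0.005 0.046 0 0 0 25;0 -0.005 0.046 0 0 0 25;0 -0.005 0.046 0 0 0 25")

```text
time_s: 3.12
ee_pos: [552.5, -230.9, 102.1]
ee_rot: [180.0, 0.1, -39.4]
force: [-0.6, 0.3, 0.9]
gripper_width: 22.8
gripper_force: 0.0
```

Run:
```python
import numpy as np
from workcell import env
s=env.state(); print(s["ee_pos"],s["ee_rot"],s["force"])
d=s["ee_pos"][:2]-[508.8,-194.5]; print(np.linalg.norm(d),np.degrees(np.arctan2(d[1],d[0])))
for a in range(4,49,4):
  r=np.radians(a); print(a,(58*np.cos(r)-58).round(1),(-58*np.sin(r)).round(1))
```

```text
[ 552.50577985 -230.90472224  102.11473339] [ 1.79976652e+02  6.50475951e-02 -3.93789320e+01] [-0.64431309  0.31804415  0.88338647]
56.88144683589232 -39.79260116651413
4 -0.1 -4.0
8 -0.6 -8.1
12 -1.3 -12.1
16 -2.2 -16.0
20 -3.5 -19.8
24 -5.0 -23.6
28 -6.8 -27.2
32 -8.8 -30.7
36 -11.1 -34.1
40 -13.6 -37.3
44 -16.3 -40.3
48 -19.2 -43.1
```

Call:
send_rows(targets="0 -0.004 0 0 0 -4 25;-0.0006 -0.008 0 0 0 -8 25;-0.0013 -0.012 0 0 0 -12 25;-0.0022 -0.016 0 0 0 -16 25;-0.0035 -0.0198 0 0 0 -20 25;-0.005 -0.0235 0 0 0 -24 25;-0.0068 -0.027 0 0 0 -28 25;-0.0088 -0.0305 0 0 0 -32 25;-0.011 -0.034 0 0 0 -36 25;-0.0135 -0.037 0 0 0 -40 25;-0.0163 -0.04 0 0 0 -44 25;-0.0192 -0.043 0 0 0 -48 25")

```text
time_s: 4.12
ee_pos: [565.8, -185.6, 103.5]
ee_rot: [180.0, -0.1, 8.8]
force: [0.3, 0.3, -1.2]
gripper_width: 22.6
gripper_force: 0.0
```

Run:
```python
from h import *
from workcell import env,eyes
f=eyes.grab_frame("wrist");eyes.grab_frame("scene");f=eyes.grab_frame("wrist");cv2.imwrite("pics/w3.png",cv2.resize(f["image"][130:310,180:390],None,fx=3,fy=3,interpolation=cv2.INTER_CUBIC))
s=env.state(); print(s["time_s"],s["ee_pos"],s["ee_rot"],s["force"])
d=s["ee_pos"][:2]-[508.8,-194.5]; print(np.linalg.norm(d),np.degrees(np.arctan2(d[1],d[0])))
for a in range(2,16,2):
  r=np.radians(a); print(a,(57*np.cos(r)-57).round(1),(-57*np.sin(r)).round(1))
```

```text
4.2667 [ 565.62293964 -185.59498791  103.42164429] [ 1.79956418e+02 -6.22261484e-02  8.55101038e+00] [-0.33178525  0.62146338  0.49076668]
57.51648207093252 8.906669910524592
2 -0.0 -2.0
4 -0.1 -4.0
6 -0.3 -6.0
8 -0.6 -7.9
10 -0.9 -9.9
12 -1.2 -11.9
14 -1.7 -13.8
```

View pics/w3.png

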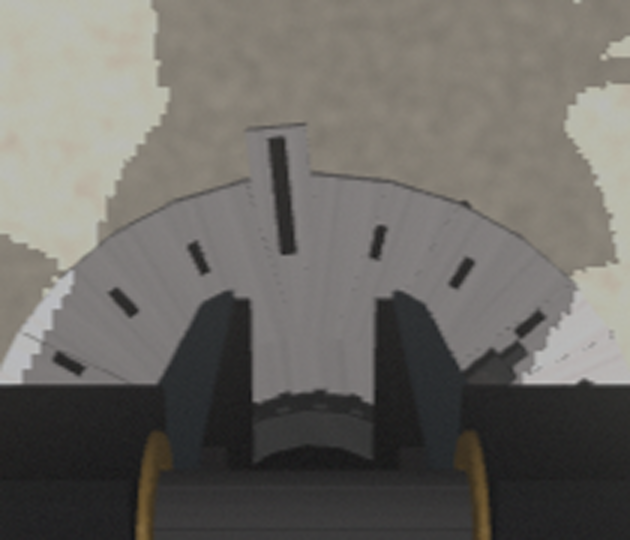

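The lever did not follow: its nib is still near the third mark (crop (515,355)). I check whether the camera itself moved and where the pin is.

Run:
```python
from h import *
from workcell import env,eyes
f=eyes.grab_frame("wrist"); s=env.state()
o=lambda x,y:(180+x/3-.4,130+y/3-.4)
print("mark",onz(f,o(282,195),82),"mark ends",onz(f,o(277,137),82),onz(f,o(287,254),82),"nib",onz(f,o(520,350),90))
for z in (95,): print("ring edge",onz(f,o(318,392),95))
print("tip L/R z=102",onz(f,o(240,296),102),onz(f,o(386,296),102), s["ee_pos"])
g=eyes.grab_frame("side"); h=eyes.grab_frame("scene")
for k,q in(("side",g),("scene",h)): print(k,proj(q,[550,-228,122]),proj(q,s["ee_pos"]),proj(q,[508,-194,112]))
c=lambda q,u,v:cv2.resize(q["image"][v-40:v+40,u-40:u+40],None,fx=5,fy=5,interpolation=cv2.INTER_CUBIC)
u,v=proj(g,s["ee_pos"]).astype(int);a,b=proj(h,s["ee_pos"]).astype(int)
cv2.imwrite("pics/ss.png",np.hstack([c(g,u,v),c(h,a,b)]));print(u,v,a,b)
```

```text
mark [ 588.01511997 -175.16982153   82.        ] mark ends [ 601.36714101 -172.13091737   82.        ] [ 573.9516954  -178.34981076   82.        ] nib [ 561.25222664 -235.54569197   90.        ]
ring edge [ 545.93434945 -189.94565746   95.        ]
tip L/R z=102 [ 569.36992474 -169.18959303  102.        ] [ 574.09142966 -200.59739067  102.        ] [ 565.59015462 -185.78417304  103.32792132]
side [332.74094959 163.80857947] [322.35609777 170.84810338] [335.95091595 172.52524292]
scene [205.11765553 141.51986696] [208.27723918 156.64552904] [223.28324685 144.83481006]
322 170 208 156
```

View pics/ss.png

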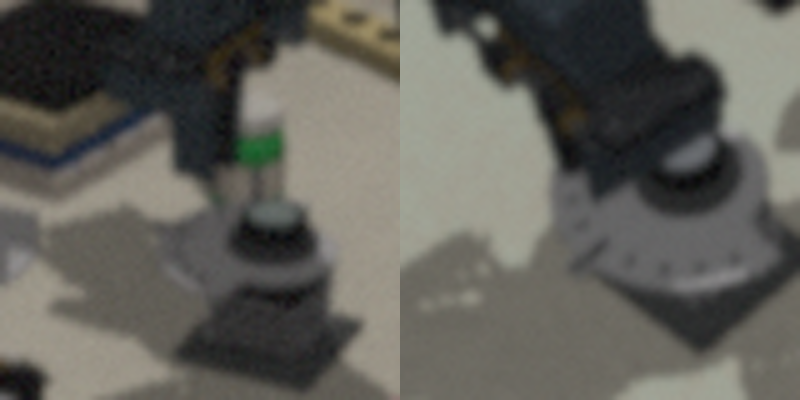

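Side crop: the finger ends look well above the plate. Side view, wrist tip position and gap scale all put the real fingertips about 28 mm higher than the reported TCP, so they passed over the pin. The camera has not moved. I test this gently here over the bare plate.

Call:
send_rows(targets="0 0 0.006 0 0 0 25;0 0 0.012 0 0 0 25;0 0 0.018 0 0 0 25;0 0 0.02 0 0 0 25;0 0 0.022 0 0 0 25;0 0 0.023 0 0 0 25;0 0 0.023 0 0 0 25")

```text
time_s: 5.0
ee_pos: [565.1, -185.5, 79.5]
ee_rot: [-180.0, 0.0, 8.6]
force: [-0.2, 0.7, -1.2]
gripper_width: 23.0
gripper_force: 0.0
```

No contact at TCP z 79.5, so the tips are indeed higher. I go up, back round to the pin, then lower.

Call:
send_rows(targets="0 0 -0.015 0 0 0 25;0 0 -0.03 0 0 0 25;-0.0013 0.012 -0.03 0 0 12 25;-0.0035 0.0195 -0.03 0 0 20 25;-0.0068 0.027 -0.03 0 0 28 25;-0.011 0.034 -0.03 0 0 36 25;-0.0163 0.04 -0.03 0 0 44 25;-0.019 0.043 -0.03 0 0 48 25;-0.019 0.043 -0.03 0 0 48 25;-0.019 0.043 -0.03 0 0 48 25;-0.019 0.043 -0.03 0 0 48 25")

```text
time_s: 5.92
ee_pos: [553.0, -231.0, 110.1]
ee_rot: [-180.0, -0.0, -39.2]
force: [0.8, -0.5, -0.2]
gripper_width: 22.8
gripper_force: 0.0
```

Run:
```python
from h import *
from workcell import env
s=env.state(); print(s["ee_pos"],s["ee_rot"])
d=s["ee_pos"][:2]-[508.8,-194.5]; print(np.linalg.norm(d),np.degrees(np.arctan2(d[1],d[0])))
print(R.from_euler("xyz",s["ee_rot"],degrees=True).inv().apply(np.array([550.05,-228.3,122])-s["ee_pos"]))
```

```text
[ 553.03799886 -230.98910011  110.07326232] [-1.79991712e+02 -3.22457332e-02 -3.92462243e+01]
57.345051835046156 -39.51704442883541
[ -4.00856672  -0.1938868  -11.92896764]
```

Call:
send_rows(targets="0 0 0.006 0 0 0 25;0 0 0.012 0 0 0 25;0 0 0.018 0 0 0 25;0 0 0.024 0 0 0 25;0 0 0.03 0 0 0 25;0 0 0.035 0 0 0 25;0 0 0.035 0 0 0 25;0 0 0.035 0 0 0 25")

```text
time_s: 6.58
ee_pos: [552.7, -230.8, 74.4]
ee_rot: [180.0, 0.0, -39.4]
force: [-0.2, -0.2, -0.2]
gripper_width: 22.6
gripper_force: 0.0
```

No contact. Now sweep 20° and check by looking.

Call:
send_rows(targets="0 -0.004 0 0 0 -4 25;-0.0006 -0.008 0 0 0 -8 25;-0.0013 -0.012 0 0 0 -12 25;-0.0022 -0.016 0 0 0 -16 25;-0.0035 -0.0198 0 0 0 -20 25;-0.0035 -0.0198 0 0 0 -20 25;-0.0035 -0.0198 0 0 0 -20 25")

```text
time_s: 7.17
ee_pos: [563.1, -213.4, 75.2]
ee_rot: [180.0, -0.1, -19.5]
force: [1.1, -0.2, 0.2]
gripper_width: 22.8
gripper_force: 0.0
```

Run:
```python
from h import *
from workcell import env,eyes
f=eyes.grab_frame("wrist");cv2.imwrite("pics/w4.png",cv2.resize(f["image"][130:310,180:390],None,fx=3,fy=3,interpolation=cv2.INTER_CUBIC))
s=env.state(); print(s["time_s"],s["ee_pos"],s["ee_rot"],s["force"])
```

```text
7.2167 [ 562.95408861 -213.48357038   75.15279672] [ 1.79999959e+02 -4.07679729e-02 -1.94684702e+01] [-0.66036645 -0.40234791 -0.50689589]
```

View pics/w4.png

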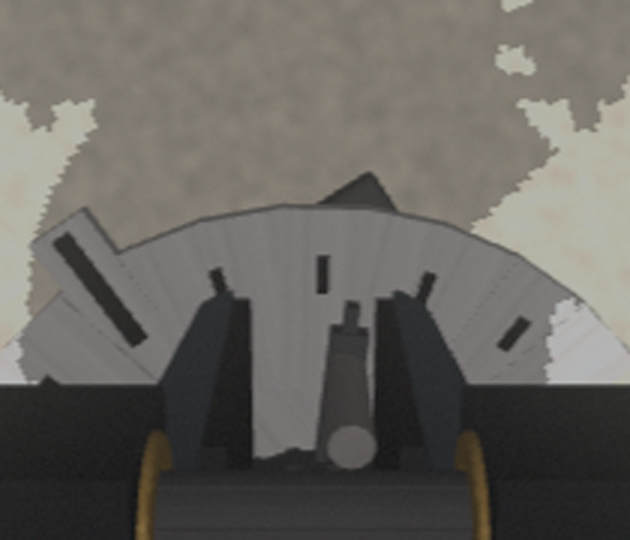

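Crop: the pin at (350,445) is now pushed by the right finger, and the nib is at (352,303) between marks 2 and 3. It works.

Run:
```python
from h import *
from workcell import env,eyes
f=eyes.grab_frame("wrist");s=env.state();A=np.array([508.8,-194.5])
o=lambda x,y:(180+x/3-.4,130+y/3-.4)
ang=lambda p:(np.degrees(np.arctan2(*(p[:2]-A)[::-1])).round(2),np.linalg.norm(p[:2]-A).round(1))
print("nib",ang(onz(f,o(352,303),90)),"mark",ang(onz(f,o(100,290),82)),"tcp",ang(s["ee_pos"]),s["ee_rot"][2])
print("pin",ang(onz(f,o(352,447),122)), "m2",ang(onz(f,o(322,274),82)),"m3",ang(onz(f,o(427,288),82)))
for a in range(4,48,4):
  r=np.radians(a); print(a,(57.5*np.cos(r)-57.5).round(1),(-57.5*np.sin(r)).round(1))
```

```text
nib (np.float64(-25.87), np.float64(68.5)) mark (np.float64(13.77), np.float64(81.2)) tcp (np.float64(-19.37), np.float64(57.3)) -19.454610405299835
pin (np.float64(-26.48), np.float64(54.0)) m2 (np.float64(-20.82), np.float64(71.5)) m3 (np.float64(-38.45), np.float64(72.3))
4 -0.1 -4.0
8 -0.6 -8.0
12 -1.3 -12.0
16 -2.2 -15.8
20 -3.5 -19.7
24 -5.0 -23.4
28 -6.7 -27.0
32 -8.7 -30.5
36 -11.0 -33.8
40 -13.5 -37.0
44 -16.1 -39.9
```

Call:
send_rows(targets="-0.0001 -0.004 0 0 0 -4 25;-0.0006 -0.008 0 0 0 -8 25;-0.0013 -0.012 0 0 0 -12 25;-0.0022 -0.0158 0 0 0 -16 25;-0.0035 -0.0197 0 0 0 -20 25;-0.005 -0.0234 0 0 0 -24 25;-0.0067 -0.027 0 0 0 -28 25;-0.0087 -0.0305 0 0 0 -32 25;-0.0104 -0.033 0 0 0 -35 25;-0.0122 -0.0354 0 0 0 -38 25;-0.0122 -0.0354 0 0 0 -38 25;-0.0122 -0.0354 0 0 0 -38 25")

```text
time_s: 8.27
ee_pos: [563.0, -176.0, 75.0]
ee_rot: [180.0, -0.0, 18.5]
force: [0.7, 0.5, -0.3]
gripper_width: 22.9
gripper_force: 0.0
```

```bash
cat > m.py <<'E'
from h import *
from workcell import env,eyes
def meas(A,uvpin=None):
    f=eyes.grab_frame("wrist");s=env.state();A=np.asarray(A)
    ang=lambda p:(np.degrees(np.arctan2(*(p[:2]-A)[::-1])).round(2),np.linalg.norm(p[:2]-A).round(1))
    print("tcp",ang(s["ee_pos"]),s["ee_pos"].round(1),s["ee_rot"].round(2),s["force"].round(1))
    g=cv2.cvtColor(f["image"],cv2.COLOR_BGR2GRAY)
    sub=g[150:258,180:390]; m=(sub<75).astype(np.uint8)
    n,l,st,c=cv2.connectedComponentsWithStats(m)
    for i in range(1,n):
        if st[i,4]>=12 and st[i,4]<1500: 
            uv=c[i]+[180,150]; print(uv.round(1),st[i],"z82",ang(onz(f,uv,82)),"z90",ang(onz(f,uv,90)))
    return f
E
python3 - <<'E'
from m import *
f=meas([508.8,-194.5])
np.save("w5.npy",f,allow_pickle=True)
g=cv2.cvtColor(f["image"],cv2.COLOR_BGR2GRAY)
for v in range(176,285,6): print(v,g[v,262:308:2])
E
```

```text
tcp (np.float64(18.78), np.float64(57.3)) [ 563.1 -176.    74.9] [ 1.800e+02 -1.000e-02  1.851e+01] [-0.4  0.4 -0.4]
[294.6 205.3] [110  34  10  44 257] z82 (np.float64(13.95), np.float64(81.7)) z90 (np.float64(14.26), np.float64(84.0))
[229.3 206.9] [46 56  9  4 19] z82 (np.float64(41.12), np.float64(87.1)) z90 (np.float64(39.7), np.float64(88.8))
[251.9 243.3] [ 53  68  31  40 714] z82 (np.float64(38.35), np.float64(59.9)) z90 (np.float64(36.57), np.float64(62.8))
[317.2 243.6] [125  73  31  35 713] z82 (np.float64(-2.04), np.float64(60.0)) z90 (np.float64(-0.21), np.float64(62.9))
[227.1 235.1] [43 80  9 11 50] z82 (np.float64(48.53), np.float64(71.5)) z90 (np.float64(46.29), np.float64(73.6))
[295.7 246.4] [108  81  15  27 283] z82 (np.float64(10.66), np.float64(54.8)) z90 (np.float64(11.43), np.float64(58.2))
[355.2 244.7] [170  90  11  11  47] z82 (np.float64(-20.66), np.float64(71.5)) z90 (np.float64(-17.82), np.float64(73.1))
[201.2 254. ] [ 17 100  11   8  43] z82 (np.float64(65.76), np.float64(72.2)) z90 (np.float64(62.46), np.float64(73.2))
176 [132 136 135 136 132 132 130
[... 1124 characters left out ...]
0  60  61
  60  57  54  89  39]
248 [ 35 103 126 123 125 125 127 128 128 127 125 124 125 114  57  62  65  64
  63  61  79  93  36]
254 [ 36 103 127 124 124 126 126 128 126 127 126 122 124  83  61  61  63  63
  65  64  93  92  32]
260 [ 34 100 126 124 123 124 124 123 123 125 123 120 124  53  61  61  62  63
  63  63  62  89  34]
266 [ 32 100 123 123 125 123 125 123 123 124 124 120  95  56  58  61  63  62
  64  64  63  55  33]
272 [ 30 100 125 124 125 125 125 123 123 125 121 121  58  57  58  60  73  87
  95  76  64  50  31]
278 [ 29  81 123 124 125 123 124 122 123 126 120  91  56  56  93  97  98  97
  98  98  98  94  33]
284 [28 38 42 39 40 40 40 40 40 38 38 41 43 41 44 85 96 96 94 95 81 38 29]
```

Call:
send_rows(targets="0 -0.0011 0 0 0 -1.1 25;0 -0.0023 0 0 0 -2.3 25;0 -0.0023 0 0 0 -2.3 25;0 -0.0023 0 0 0 -2.3 25")

```text
time_s: 8.65
ee_pos: [562.3, -173.9, 74.9]
ee_rot: [180.0, -0.0, 20.9]
force: [-1.1, -1.4, 0.6]
gripper_width: 22.4
gripper_force: 0.5
```

```bash
cat >> m.py <<'E'
def nib(f,A,z=90):
    """centre of dark run per row between the fingers -> angle about A on plane z (nib/arm) and z=82 (mark)"""
    g=cv2.cvtColor(f["image"],cv2.COLOR_BGR2GRAY).astype(float); A=np.asarray(A)
    for v in range(186,258,4):
        r=g[v,266:302]; b=(r<90)
        if b.sum()<2 or b.sum()>18: continue
        u=266+np.nonzero(b)[0]
        o=[]
        for z in (82,90):
            d=onz(f,(u.mean(),v),z)[:2]-A; o+= [np.degrees(np.arctan2(d[1],d[0])).round(2),np.hypot(*d).round(1)]
        print(v,u.min(),u.max(),o)
E
python3 - <<'E'
from m import *
A=[508.8,-194.5]; f=meas(A); nib(f,A)
E
```

```text
tcp (np.float64(21.09), np.float64(57.3)) [ 562.3 -173.9   74.9] [179.98  -0.    20.91] [ 0.3 -0.8  0.5]
[299.8 206.2] [115  35  11  44 255] z82 (np.float64(13.95), np.float64(81.5)) z90 (np.float64(14.42), np.float64(83.8))
[232.3 205.2] [48 54 11  5 28] z82 (np.float64(42.01), np.float64(87.4)) z90 (np.float64(40.68), np.float64(89.1))
[252.1 243.4] [ 53  67  33  41 710] z82 (np.float64(40.48), np.float64(59.8)) z90 (np.float64(38.71), np.float64(62.8))
[330.5 230.5] [147  75   8  12  44] z82 (np.float64(-3.31), np.float64(71.4)) z90 (np.float64(-1.49), np.float64(73.7))
[316.4 244.7] [125  77  30  31 660] z82 (np.float64(0.4), np.float64(59.2)) z90 (np.float64(2.25), np.float64(62.2))
[231.1 233.3] [47 78  9 12 51] z82 (np.float64(48.51), np.float64(71.3)) z90 (np.float64(46.43), np.float64(73.5))
[296.1 246.5] [109  81  15  27 280] z82 (np.float64(12.69), np.float64(54.8)) z90 (np.float64(13.49), np.float64(58.2))
[358.1 247.9] [173  93  11  11  44] z82 (np.float64(-20.7), np.float64(71.3)) z90 (np.float64(-17.69), np.float64(72.7))
[204.4 251.6] [20 97 11 10 49] z82 (np.float64(
[... 846 characters left out ...]
.5)]
222 295 300 [np.float64(14.01), np.float64(71.2), np.float64(14.54), np.float64(74.0)]
226 294 300 [np.float64(13.98), np.float64(68.6), np.float64(14.53), np.float64(71.4)]
234 296 300 [np.float64(12.78), np.float64(63.4), np.float64(13.47), np.float64(66.4)]
238 292 299 [np.float64(13.86), np.float64(60.5), np.float64(14.49), np.float64(63.7)]
242 291 301 [np.float64(13.19), np.float64(57.9), np.float64(13.91), np.float64(61.1)]
246 290 301 [np.float64(13.11), np.float64(55.1), np.float64(13.87), np.float64(58.5)]
250 289 301 [np.float64(13.02), np.float64(52.3), np.float64(13.82), np.float64(55.8)]
254 289 301 [np.float64(12.54), np.float64(49.6), np.float64(13.44), np.float64(53.2)]
```

The nib is now at 13.5° against the mark's 13.95°, within 0.01 rad. I back off, lift, and measure from above.

Call:
send_rows(targets="0 0.003 0 0 0 3 25;0 0.006 0 0 0 6 25;0 0.006 0 0 0 6 25;0 0.006 -0.02 0 0 6 25;0 0.006 -0.04 0 0 6 25;0 0.006 -0.06 0 0 6 25;-0.01 0.006 -0.1 0 0 6 25;-0.03 0.006 -0.14 0 0 6 25;-0.06 0.006 -0.18 0 0 6 25;-0.085 0.006 -0.22 0 0 6 25;-0.085 0.006 -0.23 0 0 6 25;-0.085 0.006 -0.23 0 0 6 25")

```text
time_s: 9.7
ee_pos: [485.4, -211.1, 311.4]
ee_rot: [179.6, -0.5, 14.9]
force: [0.1, 0.9, -0.2]
gripper_width: 22.3
gripper_force: 0.0
```

Run:
```python
from h import *
from workcell import env,eyes
eyes.grab_frame("wrist");eyes.grab_frame("wrist")
f=eyes.grab_frame("wrist");s=env.state();print(s["time_s"],s["ee_pos"],s["ee_rot"])
cv2.imwrite("pics/w6full.png",f["image"]);np.save("w6.npy",f,allow_pickle=True)
g=cv2.cvtColor(f["image"],cv2.COLOR_BGR2GRAY)
u,v=proj(f,[508.8,-194.5,112]);print("axis px",u,v, proj(f,[587.7,-174.8,82]), proj(f,[561,-181.5,122]))
# lens disc circle
c=cv2.HoughCircles(g[int(v)-30:int(v)+30,int(u)-30:int(u)+30],cv2.HOUGH_GRADIENT,1,20,param1=80,param2=12,minRadius=12,maxRadius=35); print(c if c is None else c[0][:4]+[int(u)-30,int(v)-30,0])
A=np.array([508.8,-194.5])
for row in range(int(v)-95,int(v)-28,3):
    b=np.nonzero(g[row,int(u)-14:int(u)+18]<85)[0]
    if len(b)>1:
        m=int(u)-14+b.mean(); o=[]
        for z in (82,90):
            d=onz(f,(m,row),z)[:2]-A;o+=[np.degrees(np.arctan2(d[1],d[0])).round(2),np.hypot(*d).round(1)]
        print(row,int(u)-14+b.min(),int(u)-14+b.max(),len(b),*o)
```

```text
9.85 [ 484.73698591 -209.29999524  304.23694216] [-1.79954109e+02  1.97755239e-02  1.49643236e+01]
axis px 276.5151380181121 156.5670465530677 [277.69023182  86.45448469] [276.8230337  109.88319778]
[[276.5        154.5         26.20000076]]
76 277 279 3 13.87 93.2 13.78 92.5
79 277 279 3 13.84 89.8 13.75 89.1
82 277 279 3 13.81 86.4 13.71 85.8
85 277 279 3 13.77 83.0 13.67 82.4
88 277 278 2 14.17 79.5 14.06 79.0
91 277 278 2 14.15 76.1 14.04 75.6
94 277 278 2 14.13 72.6 14.01 72.2
97 277 278 2 14.1 69.1 13.98 68.8
106 276 280 5 13.4 58.5 13.27 58.4
115 275 280 6 13.87 47.8 13.7 47.9
118 275 280 6 13.81 44.1 13.62 44.3
121 275 280 6 13.73 40.5 13.53 40.7
124 275 280 6 13.64 36.9 13.43 37.2
127 275 280 6 13.54 33.2 13.3 33.6
```

Right lever: 13.6° against the mark's 14.0°, so it's done. Now to the left camera.

Call:
send_rows(targets="0.058 -0.372 0 0 0 0 25;0.058 -0.372 0 0 0 0 25;0.058 -0.372 0 0 0 0 25;0.058 -0.372 0 0 0 0 25;0.058 -0.372 0 0 0 0 25;0.058 -0.372 0 0 0 0 25;0.058 -0.372 0 0 0 0 25;0.058 -0.372 0 0 0 0 25;0.058 -0.372 0 0 0 0 25;0.058 -0.372 0 0 0 0 25;0.058 -0.372 0 0 0 0 25;0.058 -0.372 0 0 0 0 25")

```text
time_s: 10.85
ee_pos: [444.7, 164.7, 303.2]
ee_rot: [179.9, 0.2, 15.0]
force: [0.5, -0.7, -0.8]
gripper_width: 22.8
gripper_force: 0.0
```

Run:
```python
from h import *
from workcell import env,eyes
for _ in range(4): eyes.grab_frame("wrist")
f=eyes.grab_frame("wrist");s=env.state();print(s["time_s"],s["ee_pos"],s["ee_rot"],s["qpos"])
np.save("w7.npy",f,allow_pickle=True)
u,v=proj(f,[488,183,112]).astype(int);print(u,v)
x0,y0=max(u-80,0),max(v-90,0)
cv2.imwrite("pics/w7c.png",cv2.resize(f["image"][y0:y0+150,x0:x0+200],None,fx=4,fy=4,interpolation=cv2.INTER_CUBIC));print(x0,y0)
```

```text
11.1 [445.46150596 163.4620898  304.63398351] [1.79985757e+02 1.93435896e-02 1.47984438e+01] [ 1.87717564e+01  5.92074147e+00  8.88573395e+01 -1.29130015e-02
  8.52422032e+01  9.39743836e+01]
276 139
196 49
```

View pics/w7c.png

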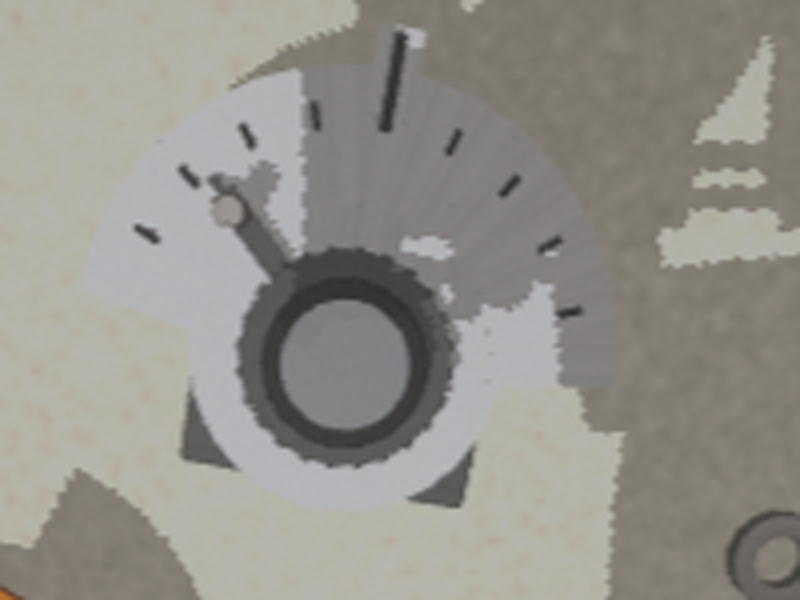

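Crop: left camera's lens at crop (346,364), long mark from (401,34) to (385,130), pin at (228,210), nib near the third mark on the anticlockwise side.

Run:
```python
from h import *
from workcell import env
f=np.load("w7.npy",allow_pickle=True).item(); s=env.state()
o=lambda x,y:(196+x/4-.4,49+y/4-.4)
A=onz(f,o(346,364),112);M=onz(f,o(393,82),82);P=onz(f,o(228,210),122);N=onz(f,o(213,178),90)
g=lambda p:(np.hypot(*(p-A)[:2]).round(1),np.degrees(np.arctan2(*(p-A)[1::-1])).round(2))
print(A,M,g(M),P,g(P),"nib",g(N),"m",[g(onz(f,o(*q),82)) for q in((401,34),(385,130),(148,234),(188,176),(315,115),(454,141))])
# target TCP: radius 57.5 along pin angle
ro=R.from_euler("xyz",s["ee_rot"],degrees=True)
t=np.radians(g(P)[1]);T=A[:2]+57.5*np.array([np.cos(t),np.sin(t)])
print(T,ro.inv().apply([*(T-s["ee_pos"][:2]),110-s["ee_pos"][2]]), g(P)[1]-s["ee_rot"][2])
```

```text
[489.88432906 177.16162772 112.        ] [571.3192319 184.1543223  82.       ] (np.float64(81.7), np.float64(4.91)) [523.1272244  219.77750258 122.        ] (np.float64(54.0), np.float64(52.04)) nib (np.float64(66.3), np.float64(51.8)) m [(np.float64(95.1), np.float64(4.93)), (np.float64(68.1), np.float64(4.87)), (np.float64(71.6), np.float64(73.73)), (np.float64(72.4), np.float64(56.69)), (np.float64(71.9), np.float64(22.31)), (np.float64(71.8), np.float64(-12.28))]
[525.25322249 222.49694924] [ 92.28941049 -36.7447072  194.59370852] 37.24155620266234
```

Call:
send_rows(targets="0.015 -0.006 0.03 0 0 -6.2 25;0.03 -0.012 0.06 0 0 -12.4 25;0.045 -0.018 0.09 0 0 -18.6 25;0.06 -0.024 0.115 0 0 -24.8 25;0.075 -0.03 0.14 0 0 -31 25;0.092 -0.0367 0.165 0 0 -37.2 25;0.092 -0.0367 0.185 0 0 -37.2 25;0.092 -0.0367 0.1946 0 0 -37.2 25;0.092 -0.0367 0.1946 0 0 -37.2 25;0.092 -0.0367 0.1946 0 0 -37.2 25;0.092 -0.0367 0.1946 0 0 -37.2 25")

```text
time_s: 12.02
ee_pos: [525.5, 223.7, 111.9]
ee_rot: [179.9, -0.1, 52.1]
force: [-0.0, 0.2, 0.9]
gripper_width: 22.6
gripper_force: 0.0
```

Run:
```python
from h import *
from workcell import env
s=env.state(); print(s["ee_pos"],s["ee_rot"],s["force"])
print(R.from_euler("xyz",s["ee_rot"],degrees=True).inv().apply(np.array([523.1,219.8,122])-s["ee_pos"]))
d=s["ee_pos"][:2]-[489.9,177.2]; print(np.hypot(*d),np.degrees(np.arctan2(d[1],d[0])))
```

```text
[525.52606834 223.6581488  111.85214766] [ 1.79914551e+02 -1.36592478e-01  5.20716333e+01] [-0.04676179  0.1667297   0.90031973]
[ -4.51027033   0.47302652 -10.15793948]
58.54550652957614 52.51748730260429
```

Centred. Descend 37 mm to TCP z ≈ 75.

Call:
send_rows(targets="0 0 0.006 0 0 0 25;0 0 0.012 0 0 0 25;0 0 0.018 0 0 0 25;0 0 0.024 0 0 0 25;0 0 0.03 0 0 0 25;0 0 0.036 0 0 0 25;0 0 0.036 0 0 0 25;0 0 0.036 0 0 0 25")

```text
time_s: 12.68
ee_pos: [524.4, 223.7, 73.6]
ee_rot: [-180.0, 0.1, 52.1]
force: [0.8, -0.0, -0.8]
gripper_width: 22.7
gripper_force: 0.0
```

Call:
send_rows(targets="-0.0001 0.004 0 0 0 4 25;-0.0006 0.008 0 0 0 8 25;-0.0013 0.012 0 0 0 12 25;-0.0022 0.016 0 0 0 16 25;-0.0035 0.0198 0 0 0 20 25;-0.005 0.0236 0 0 0 24 25;-0.0068 0.0272 0 0 0 28 25;-0.0088 0.0307 0 0 0 32 25;-0.0111 0.034 0 0 0 36 25;-0.0136 0.0373 0 0 0 40 25;-0.0163 0.0403 0 0 0 44 25;-0.0163 0.0403 0 0 0 44 25")

```text
time_s: 13.68
ee_pos: [547.0, 186.1, 74.5]
ee_rot: [-180.0, -0.1, 8.0]
force: [-0.2, -0.0, -0.4]
gripper_width: 22.7
gripper_force: 0.0
```

Run:
```python
from m import *
A=[489.9,177.2]; eyes.grab_frame("wrist"); f=meas(A); nib(f,A); cv2.imwrite("pics/w8.png",f["image"])
```

```text
tcp (np.float64(9.03), np.float64(57.5)) [546.7 186.2  74.5] [ 1.7999e+02 -3.0000e-02  8.2200e+00] [-0.1 -0.2 -0.2]
[292.9 205.5] [109  34   9  44 257] z82 (np.float64(4.74), np.float64(82.0)) z90 (np.float64(4.98), np.float64(84.3))
[228.5 207.8] [45 57  9  4 15] z82 (np.float64(31.39), np.float64(87.4)) z90 (np.float64(29.94), np.float64(89.1))
[251.8 243.6] [ 53  69  31  39 700] z82 (np.float64(28.37), np.float64(60.5)) z90 (np.float64(26.59), np.float64(63.4))
[317.3 243.8] [125  73  31  35 696] z82 (np.float64(-11.74), np.float64(60.2)) z90 (np.float64(-9.95), np.float64(63.1))
[225.8 236.3] [42 81  9 12 43] z82 (np.float64(39.22), np.float64(71.9)) z90 (np.float64(36.93), np.float64(73.9))
[272.1 246.6] [ 86  81  14  27 270] z82 (np.float64(16.56), np.float64(55.3)) z90 (np.float64(15.76), np.float64(58.7))
[354.1 244.3] [170  89  10  11  47] z82 (np.float64(-29.73), np.float64(71.4)) z90 (np.float64(-26.94), np.float64(73.0))
[199.7 255.1] [ 16 102   9   6  27] z82 (np.float64(56.33), np.float64(73.1)) z90 (np.float64(53.02), np.float64(74.0))
186 292 297 [np.float64(4.66), np
[... 721 characters left out ...]
64(76.6)]
222 289 294 [np.float64(4.85), np.float64(71.3), np.float64(5.13), np.float64(74.1)]
226 289 294 [np.float64(4.71), np.float64(68.7), np.float64(5.0), np.float64(71.6)]
234 268 272 [np.float64(16.54), np.float64(63.9), np.float64(15.83), np.float64(66.9)]
238 269 273 [np.float64(16.35), np.float64(61.2), np.float64(15.64), np.float64(64.3)]
242 266 278 [np.float64(16.14), np.float64(58.4), np.float64(15.42), np.float64(61.7)]
246 266 278 [np.float64(16.56), np.float64(55.7), np.float64(15.76), np.float64(59.1)]
250 266 279 [np.float64(16.68), np.float64(52.9), np.float64(15.84), np.float64(56.4)]
254 266 279 [np.float64(17.18), np.float64(50.2), np.float64(16.24), np.float64(53.8)]
```

Call:
send_rows(targets="-0.0001 0.004 0 0 0 4 25;-0.0006 0.008 0 0 0 8 25;-0.001 0.0108 0 0 0 10.8 25;-0.001 0.0108 0 0 0 10.8 25;-0.001 0.0108 0 0 0 10.8 25")

```text
time_s: 14.2
ee_pos: [547.1, 175.5, 74.4]
ee_rot: [180.0, -0.0, -2.5]
force: [0.0, 0.1, -0.7]
gripper_width: 22.8
gripper_force: 0.0
```

Run:
```python
from m import *
A=[489.9,177.2]; eyes.grab_frame("wrist"); f=meas(A); nib(f,A)
```

```text
tcp (np.float64(-1.72), np.float64(57.1)) [546.9 175.5  74.2] [179.98   0.    -2.57] [-0.2  0.1 -0.7]
[268.2 205.8] [ 83  34  12  45 264] z82 (np.float64(4.69), np.float64(81.9)) z90 (np.float64(4.22), np.float64(84.2))
[336.3 204.8] [150  53  11   6  30] z82 (np.float64(-23.41), np.float64(87.6)) z90 (np.float64(-22.08), np.float64(89.4))
[315.9 243.5] [123  67  32  41 685] z82 (np.float64(-21.64), np.float64(59.7)) z90 (np.float64(-19.9), np.float64(62.7))
[237.4 230.4] [54 75  8 12 42] z82 (np.float64(21.94), np.float64(71.7)) z90 (np.float64(20.11), np.float64(74.0))
[251.5 244.8] [ 53  77  31  31 661] z82 (np.float64(18.37), np.float64(59.5)) z90 (np.float64(16.5), np.float64(62.4))
[337.3 232.9] [153  77   9  12  47] z82 (np.float64(-29.77), np.float64(71.5)) z90 (np.float64(-27.7), np.float64(73.6))
[271.9 246.4] [ 85  81  15  27 276] z82 (np.float64(6.11), np.float64(55.1)) z90 (np.float64(5.28), np.float64(58.5))
[209.7 247.7] [25 93 10 10 40] z82 (np.float64(39.2), np.float64(71.8)) z90 (np.float64(36.21), np.float64(73.2))
[363.8 251.3] [179  97  11  10  51] z82 (np.float6
[... 816 characters left out ...]
15), np.float64(76.6)]
222 268 273 [np.float64(4.71), np.float64(71.4), np.float64(4.17), np.float64(74.1)]
226 268 274 [np.float64(4.76), np.float64(68.7), np.float64(4.19), np.float64(71.5)]
234 268 272 [np.float64(5.98), np.float64(63.5), np.float64(5.27), np.float64(66.6)]
238 269 277 [np.float64(4.62), np.float64(60.6), np.float64(4.0), np.float64(63.8)]
242 266 277 [np.float64(5.91), np.float64(58.1), np.float64(5.14), np.float64(61.3)]
246 266 278 [np.float64(6.03), np.float64(55.3), np.float64(5.22), np.float64(58.7)]
250 266 279 [np.float64(6.17), np.float64(52.6), np.float64(5.3), np.float64(56.1)]
254 266 279 [np.float64(6.68), np.float64(49.8), np.float64(5.72), np.float64(53.4)]
```

Call:
send_rows(targets="0 0.0004 0 0 0 0.4 25;0 0.0004 0 0 0 0.4 25;0 -0.003 0 0 0 -3 25;0 -0.006 0 0 0 -6 25;0 -0.006 0 0 0 -6 25;0 -0.006 -0.03 0 0 -6 25;0 -0.006 -0.06 0 0 -6 25;-0.02 -0.006 -0.1 0 0 -6 25;-0.045 -0.006 -0.14 0 0 -6 25;-0.07 -0.006 -0.18 0 0 -6 25;-0.085 -0.006 -0.22 0 0 -6 25;-0.085 -0.006 -0.23 0 0 -6 25")

```text
time_s: 15.3
ee_pos: [461.0, 185.5, 308.7]
ee_rot: [-179.9, -0.3, 3.3]
force: [0.6, -1.1, -0.4]
gripper_width: 22.8
gripper_force: 0.0
```

Run:
```python
from h import *
from workcell import env,eyes
for _ in range(4): eyes.grab_frame("wrist")
f=eyes.grab_frame("wrist");s=env.state();print(s["time_s"],s["ee_pos"],s["ee_rot"])
cv2.imwrite("pics/w9.png",f["image"]);g=cv2.cvtColor(f["image"],cv2.COLOR_BGR2GRAY)
A=np.array([489.9,177.2]);u,v=proj(f,[*A,112]);print("axis px",u,v)
c=cv2.HoughCircles(g[int(v)-30:int(v)+30,int(u)-30:int(u)+30],cv2.HOUGH_GRADIENT,1,20,param1=80,param2=12,minRadius=12,maxRadius=35); print(c if c is None else c[0][:4]+[int(u)-30,int(v)-30,0])
for row in range(int(v)-95,int(v)-28,3):
    b=np.nonzero(g[row,int(u)-14:int(u)+18]<85)[0]
    if len(b)>1:
        m=int(u)-14+b.mean(); o=[]
        for z in (82,90):
            d=onz(f,(m,row),z)[:2]-A;o+=[np.degrees(np.arctan2(d[1],d[0])).round(2),np.hypot(*d).round(1)]
        print(row,int(u)-14+b.min(),int(u)-14+b.max(),len(b),*o)
```

```text
15.55 [462.0166097  185.05996571 303.28031433] [1.79955890e+02 7.61101767e-02 3.28987689e+00]
axis px 291.9366664712142 156.44038990287856
[[290.5        153.5         26.79999924]]
76 289 291 3 4.7 92.8 4.8 92.0
79 289 291 3 4.75 89.4 4.84 88.7
82 289 291 3 4.79 86.0 4.89 85.4
85 289 291 3 4.84 82.6 4.95 82.0
88 289 291 3 4.9 79.1 5.0 78.6
91 289 291 3 4.96 75.7 5.07 75.2
94 289 308 4 0.65 72.3 0.83 71.9
97 289 308 5 -2.05 69.0 -1.83 68.7
100 290 307 2 -3.97 65.7 -3.71 65.4
103 289 290 2 5.84 61.7 5.96 61.6
106 287 292 6 5.97 58.2 6.1 58.1
115 288 292 2 5.77 47.5 5.93 47.6
118 292 293 2 1.87 43.8 2.13 44.0
127 289 293 5 4.54 32.9 4.81 33.3
```

Run:
```python
import cv2
g=cv2.imread("pics/w9.png",0)
for r in (85,91,97,99,101,103,105,108,110,112,114,117,120,123): print(r,g[r,281:301])
```

```text
85 [124 123 125 125 126 126 124 102  69  51  61 108 126 125 123 125 125 125
 126 125]
91 [126 123 124 124 125 125 123 102  69  50  61 108 127 126 124 124 125 125
 125 123]
97 [127 127 125 125 124 124 124 101  68  50  52 105 128 126 126 124 125 124
 124 125]
99 [174 176 176 175 175 175 174 147  95  66 106 127 128 126 124 126 126 123
 124 125]
101 [175 175 175 175 174 176 174 149 100  66 108 128 127 126 124 126 125 123
 124 124]
103 [133 133 133 132 130 129 116 101  81  67  87  99 116 125 125 126 124 123
 126 126]
105 [126 128 128 125 123 115  95  86  77  69  67  67  96 118 124 126 124 125
 126 126]
108 [126 128 128 127 125 113  96  97 104 105 106 107 100 113 126 124 124 125
 126 128]
110 [173 173 173 173 172 150 138 121 102 103 103 103 104 111 122 125 123 124
 127 128]
112 [177 176 177 175 176 158 114  92  98 100  99 102  99 113 125 124 124 126
 127 127]
114 [175 176 175 176 175 156 114  84  81  82  83  74  85 114 126 125 124 125
 127 124]
117 [175 176 175 176 176 176 133  86  85  85  86  77  85 148 171 171 146 125
 126 125]
120 [176 177 176 176 177 176 134  85  84  87  86  86  98 116 157 175 148 122
 121 124]
123 [176 177 177 176 175 176 136  89  86  87  87  88  94 114 157 175 175 175
 175 175]
```

The nib (centre col 290.0) lines up with the long mark (col 290.1) to a fraction of a pixel. Handing in.

```bash
python3 -c "
from workcell import env
print(env.job_done())"
```

```text
the job is handed in; nothing more can be done
None
```

I pushed both iris levers so their nibs point at the long marks, each within about 0.5° as measured from above, and handed the job in at about 15.6 s with the arm clear; the hand-in returned no verdict.

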